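# Show a vial's base to the inspection camera

## Robot

A 7-joint arm with a two-finger parallel gripper is mounted at the origin on a cart in front of the work surface, level with it; the furniture and walls round the work are solid. World frame = base frame: x ahead of the robot, y to its left, z up, the work surface at z = 0. Lengths are in mm, angles in rad, forces in N, time in s.
With the tool pointing down it reaches from about 400 to 875 mm from the base axis. Payload 4.4 kg.
Tool frame: the origin (TCP) lies midway between the tips of the shut fingers; the grasp point (between the pads) lies ctrl.grip_depth behind it (ctrl.grip_depth is the distance from the TCP to the grasp point, in mm); z points along the fingers, y is the line along which they close (so a half turn about z gives the same grasp; the last joint's range is limited). The gripper opens to 85 mm and grips with 20 to 120 N. Pads are 22 mm wide; open, the fingers measure 114 mm over their backs; the gripper's body (76 mm by 85 mm) begins 54 mm behind the grasp point. The pads swing forward as they close: fully open they stand 13 mm farther back than shut.
Start: joints at [1.222, 0.628, 0.038, 1.517, -0.027, 0.996, -0.02], TCP at [181.407, -624.187, 231.313] pointing down, gripper open.
Joint ranges: [-3.06, 3.06], [-0.37, 2.12], [-1.25, 1.32], [0.18, 2.47], [-1.1, 4.24], [0.23, 1.98], [-2.94, 2.94]. Speed limits (rad/s): [2.57, 2.57, 3.14, 3.14, 3.14, 3.14, 3.14].

## Interface

Orientations are given as [roll, pitch, yaw] about the fixed x, y, z axes, in that order (R = Rz(yaw) Ry(pitch) Rx(roll)).
In Python, from cell import ctrl gives the robot as it stands.
- The arm moves only by the tool carry_out, never from a script. Its argument "deltas" is one flat list of numbers, 7 for each row, row after row: the turn, a rotation vector about the tool's x, y, z in degrees, then the shift along the tool's x, y, z in m, then the closure, from -1 (fully open) to 1 (shut). In form: [wx, wy, wz, dx, dy, dz, claw, wx, wy, wz, dx, dy, dz, claw, ...]. A call has 1 to 12 rows; each row shifts and turns the commanded pose from where the row before left it, along the tool's axes as they then stand; what a row does not reach is not made up. A row lasts 1/8 s, in which the tool goes at most 62.5 mm and 10.7 degrees, less where a joint would pass 70% of its speed; a pose out of reach is approached as far as the arm can. A call with a gripper value outside its range is refused whole. The fingers move at their own pace and stop on an object; the grip force is fixed at half the most. Time passes only in rows, so rows that do not move let the fingers close. It gives the time, the measured TCP pose, the force, the opening and the grip force at its end, in the units of the state.
- ctrl.read_state(): the state, without advancing time (a new reading comes with each control period).
- ctrl.get_image(name): name is "scene" or "top" or "wrist"; returns the picture (420x560x3 uint8, red, green, blue); there is no depth.
- ctrl.calibration(name): a dict with "mtx" (3x3 intrinsics, pixels), "R" (3x3) and "t" (3): a world point X has camera coordinates R X + t. Camera axes: x right, y down, z forward; pixel columns grow to the right and rows downward; lengths in mm; the calibration is good to about 2 mm. The wrist camera is an equidistant fisheye: a pixel r from the principal point sees the ray r / f radians off the axis. A picture is of the moment at which its call begins: read the wrist's pose just before it. calibration takes no time and is no camera call; for the wrist camera it gives the pose at the moment of the call.
- ctrl.finish_job(): hands the job in; it is judged then, once.
The state is a dict: "clock": time; "qpos": joint angles; "qd": joint speeds; "tau": joint torques, N m; "eef_pos": TCP position; "tool_rot": TCP orientation; "force": force on the tool from outside, world axes, zero at the start; "torque": the same for the moment, N m; "width": finger opening in mm; "gripper_force": force on a finger pad.
Only numpy, scipy, OpenCV 4.12 (cv2) and the standard library are available. Lean on these libraries where they do the work, as an engineer would, in place of code of your own. Each camera call takes 0.05 s, during which the arm holds its last target. There are 200 camera calls.

## Task

Swing the clear cover of the block incubator fully open, lift the glass vial out of its well and hold it up to the inspection camera to have its base checked for cracks: base towards the camera, squarely facing the lens and centred on it, about 70 mm in front of it. Finish while holding the vial still there, with the cover left open. Do not touch the camera, leave the plug and the thermometer in their wells, and leave the things round about where they stand.

Things in the scene. Friction and masses are not known exactly. Their poses are not given: they have to be found in the camera images.
- incubator: white block incubator, fixed; housing 110 (x) x 180 (y) x 58 mm high, console 42 mm high reaching 42 mm farther in front (-x). Origin: centre of the housing's underside; x to its back (hinge), z up. Block top at z = 58 mm; three wells 27 mm wide, 18 mm deep (floor z = 40 mm) at x = -10, y = -50, 0, 50 mm, holding vial, thermometer and plug in any order under the cover
- lid (a joint): hinge of the clear plastic cover, rad: 0 shut, 1.85 at its stop (leaning back past upright). The hinge is stiff: the cover stays where it is left and takes about 2 to 3 N at its handle to move. The cover is a box without a floor, 110 x 176 x 48 mm, hinged along the back edge.
- lid_handle (a point): middle of the cover's handle: a round steel bar 10 mm thick, 92 mm long, parallel to the incubator's y, 36 mm in front of the cover's front wall, on two arms at 42 mm either side of the middle (76 mm free between them); it moves with the cover. Shut, it is 91 mm in front of the incubator's origin and 80 mm above the bench
- lid_hinge (a point): middle of the cover's hinge axis, which is parallel to the incubator's y: 55 mm behind the incubator's origin, 60 mm above the bench. The cover turns about it, its front edge going up and over to the back; handle bar 146 mm from the axis in front, and 20 mm above it, when shut
- vial: glass vial with a crimped cap, 24 mm wide and 48 mm high, about 22 g, standing in one of the wells, so that 30 mm stand out of the block. Origin: centre of its base; z points to its cap. Its sides can be gripped up to 44 mm from the base
- vial_cap (a point): centre of the top of the vial's cap, 48 mm from the base
- well_plug: aluminium blanking plug with a flange (32 mm) and a small knob, 38 mm high, in a well; origin at the centre of its underside
- thermometer: short dial thermometer, a 24 mm aluminium foot with a 31 mm dial facing up, 43 mm high, in a well; origin at the centre of its underside
- inspection_camera: inspection camera on a round foot (90 mm), fixed to the bench; its head, pivoted 90 mm above the bench, looks up at a slant towards the robot. Origin: centre of the underside of the foot; -x is the side to which the head looks, z up
- camera_head (a joint): elevation of the camera's line of sight above level, rad; set beforehand, not to be changed
- lens (a point): centre of the front of the lens, in the middle of the white ring light (56 mm wide, flush with the lens). The line of sight leaves it along the point's own -x axis (y level). It lies 60 mm from the pivot along the line of sight
- timer: white bench timer, 48 x 64 x 46 mm, a bystander; origin at the centre of its underside
- other_vial: another vial of the same kind standing on the bench, a bystander, not the one wanted; origin at the centre of its base
- dropper_bottle: dropper bottle, 31 mm wide and 100 mm high, a bystander; origin at the centre of its base
Mind the look-alikes: they are no part of the job. There is more than one size of the inspection_camera; the job needs the smaller.

How it is judged:
By the outcome, as a careful person would: the job done as asked, in the order asked, and still so for the second after the job is handed in, while the arm keeps its last pose, push and grip.
It also fails if it takes over 51 s, if anything falls off the work surface, if the arm or the gripper's body presses on something with over 40 N, if the wrist force passes 120 N, or if a joint passes its speed limit or range.

## Working session

There is one attempt and no reset: what is moved stays moved. The work goes in short steps, Python scripts to look and compute and a tool call to move; the robot and the scene stay as the last step left them, time stands still between calls to the robot, and variables do not carry over. Pictures are saved under pics/ and viewed, at most 10 in all, crops included, and the job is handed in when it is done.

Besides the shell and the picture viewer there is one more tool, called in YAML: its name, and indented under it one key for each argument. carry_out: Moves the arm, as the interface text tells. Its arguments: {"type":"object","properties":{"deltas":{"type":"array"}},"required":["deltas"]}

```bash
ls; mkdir -p pics; python3 - <<'E'
from cell import ctrl
import cv2, numpy as np
s=ctrl.read_state(); print({k:np.round(v,3).tolist() for k,v in s.items()}, ctrl.grip_depth)
for n in ("scene","top"):
    im=ctrl.get_image(n); cv2.imwrite(f"pics/{n}0.png",im[...,::-1])
    c=ctrl.calibration(n); print(n,c["mtx"].round(1).tolist(),c["R"].round(3).tolist(),c["t"].round(1).tolist())
E
```

```text
pics
{'clock': 0.0, 'qpos': [1.222, 0.629, 0.038, 1.518, -0.027, 0.996, -0.02], 'qd': [0.001, -0.0, -0.001, -0.0, 0.0, -0.001, -0.001], 'tau': [-0.0, -56.341, 1.226, -19.345, 0.011, 0.01, 0.0], 'eef_pos': [181.236, -623.577, 230.381], 'tool_rot': [-3.14, 0.0, 0.283], 'force': [-0.122, 0.395, 0.925], 'torque': [-0.034, -0.003, -0.012], 'gripper_force': 0.0, 'width': 85.601} 18.700000000000003
scene [[467.6, 0.0, 273.0], [0.0, 467.6, 211.2], [0.0, 0.0, 1.0]] [[1.0, 0.026, 0.001], [0.022, -0.836, -0.549], [-0.013, 0.549, -0.836]] [-589.0, 34.7, 1260.7]
top [[415.8, 0.0, 276.8], [0.0, 415.8, 207.1], [0.0, 0.0, 1.0]] [[0.013, -1.0, 0.007], [-0.996, -0.014, -0.088], [0.088, -0.006, -0.996]] [-15.7, 602.8, 1084.0]
```

```bash
python3 - <<'E'
import cv2, numpy as np
a=cv2.imread("pics/scene0.png");b=cv2.imread("pics/top0.png")
cv2.imwrite("pics/s0.png",cv2.resize(a,(800,600),interpolation=2));cv2.imwrite("pics/t0.png",cv2.resize(b,(800,600),interpolation=2))
E
```

```text
(no output)
```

View pics/s0.png

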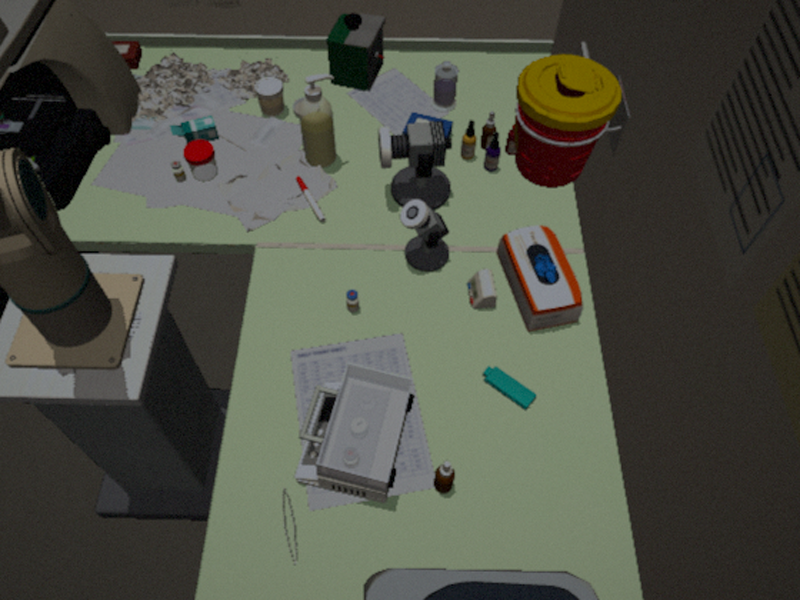

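View pics/t0.png

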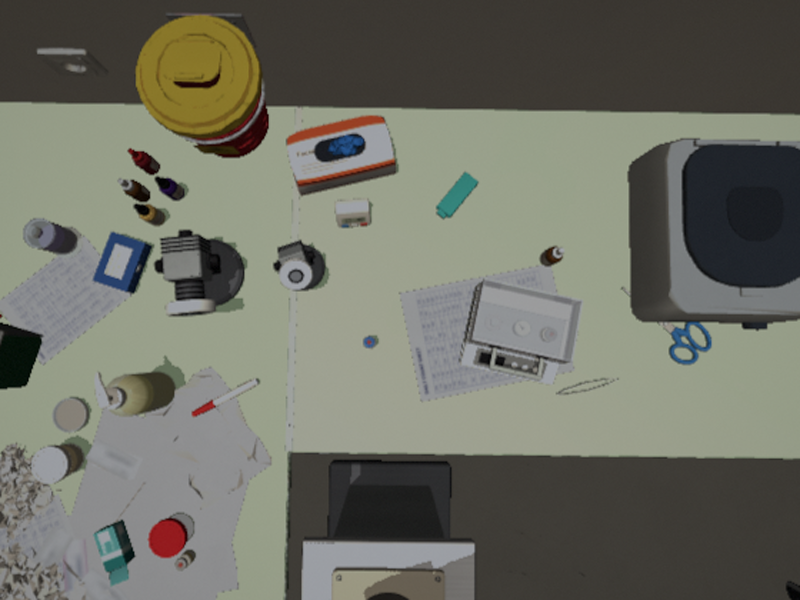

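The scene view shows the incubator at (360,430), with its handle on the robot's side. The small inspection camera is at (425,235) and the look-alike big one at (420,160). The loose vial is at (352,300), the timer at (482,288) and the dropper bottle at (445,477). In the top view they are at (520,330), (300,268), (200,270), (370,342), (352,212) and (552,255). I'll crop for detail.

```bash
python3 - <<'E'
import cv2, numpy as np
a=cv2.imread("pics/scene0.png");b=cv2.imread("pics/top0.png")
f=lambda im,x0,y0,w,h,W,H:cv2.resize(im[y0:y0+h,x0:x0+w],(W,H),interpolation=cv2.INTER_CUBIC)
# left: top incubator crop x 315-415,y190-275 (5x->400? use 4x) ; scene incubator x200-300,y250-355
t=f(b,315,185,100,90,400,360); s=f(a,200,250,100,105,400,420)
tc=f(b,180,155,60,60,240,240)
sc=f(a,270,130,50,60,200,240)
out=np.zeros((600,800,3),np.uint8)
out[:360,:400]=t; out[:420,400:]=s; out[360:600,:240]=tc; 
out[420:600,400:550]=cv2.resize(sc,(150,180))
out=cv2.convertScaleAbs(out,alpha=1.25)
cv2.imwrite("pics/c1.png",out)
E
```

```text
(no output)
```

View pics/c1.png

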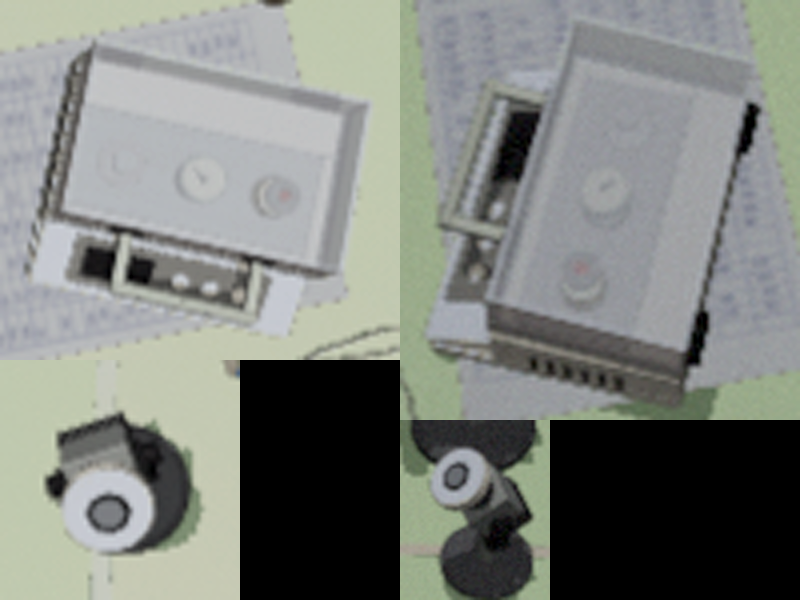

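The wells hold, from left to right in the top crop: a faint disc at (120,165), probably the plug; a dial with a needle at (201,178), the thermometer; and a reddish-centred crimp cap at (277,195), probably the vial. I'll confirm this with the wrist camera once the cover is open. The camera's white ring is at (109,510), facing up and towards the robot. Next I'll fit the poses.

```bash
cat > h.py <<'E'
import numpy as np, cv2
from scipy.optimize import least_squares
from scipy.spatial.transform import Rotation as Ro
from cell import ctrl
def proj(n,X):
    c=ctrl.calibration(n); p=np.atleast_2d(X)@c["R"].T+c["t"]; p=p@c["mtx"].T; return p[:,:2]/p[:,2:]
def W(p,L):  # p=(x,y,yaw) local->world
    return np.atleast_2d(L)@Ro.from_euler('z',p[2]).as_matrix().T+[p[0],p[1],0]
T=lambda u,v:(315+u/4,185+v/4)
S=lambda u,v:(200+(u-400)/4,250+v/4)
E
python3 - <<'E'
from h import *
t=[((-91,46,80),T(113,291)),((-91,-46,80),T(255,328)),((55,88,107),T(95,42)),((55,-88,107),T(368,100)),((-55,-88,107),T(333,272)),((-10,0,83),T(201,178)),((-10,-50,88),T(277,195))]
s=[((-91,46,80),S(492,85)),((-91,-46,80),S(443,222)),((-55,88,107),S(575,20)),((55,88,107),S(755,65)),((-10,0,83),S(606,193)),((-10,-50,88),S(583,270))]
def res(p):
    return np.concatenate([(proj(n,W(p,[a for a,_ in L]))-[b for _,b in L]).ravel() for n,L in(("top",t),("scene",s))])
r=least_squares(res,[543,-225,-.25],loss='soft_l1'); print(r.x.round(3)); print(r.fun.reshape(-1,2).round(1).tolist())
p=r.x
# camera: triangulate
def tri(a,b):
    f=lambda X:np.r_[proj("top",X)[0]-a,proj("scene",X)[0]-b]
    q=least_squares(f,[600,150,100]);return q.x,q.fun
print("lens",tri((207.25,192.5),(289.3,149.3)))
# ring and foot masks
for n,(x0,y0,w,h) in (("top",(180,155,60,60)),("scene",(270,130,50,65))):
    im=cv2.imread(f"pics/{n}0.png")[y0:y0+h,x0:x0+w].astype(int); g=im.mean(2); sat=im.max(2)-im.min(2)
    big=cv2.resize(np.uint8(g),None,fx=4,fy=4,interpolation=2)
    m=np.uint8((cv2.resize(np.uint8(g),None,fx=4,fy=4,interpolation=2)>150)&(cv2.resize(np.uint8(sat),None,fx=4,fy=4,interpolation=2)<22))
    m=cv2.morphologyEx(m,cv2.MORPH_OPEN,np.ones((7,7)))
    cs,_=cv2.findContours(m,0,1)
    for c in sorted(cs,key=cv2.contourArea)[-3:]:
        if len(c)>20:
            e=cv2.fitEllipse(c); print(n,cv2.contourArea(c)/16,(np.array(e[0])-1.5)/4+[x0,y0],np.array(e[1])/4,e[2])
v=[]
for n in("top","scene"):
    im=cv2.imread(f"pics/{n}0.png")
    L=lambda a:tuple(int(round(k)) for k in a)
    q=proj(n,W(p,[(x,y,z) for z in(0,58,107) for x,y in((-55,-88),(55,-88),(55,88),(-55,88))]+[(-91,46,80),(-91,-46,80)]+[(-97,90,0),(-97,-90,0),(-97,90,42),(-97,-90,42)]+[(-10,-50,88),(-10,0,83),(-10,50,78)]))
    o=q.mean(0)-[70,60]; c=im[int(o[1]):int(o[1])+110,int(o[0]):int(o[0])+130]; c=cv2.resize(c,None,fx=3,fy=3,interpolation=2)
    g=(q-o.astype(int)+.5)*3
    for k in range(3):
        for j in range(4): cv2.line(c,L(g[4*k+j]),L(g[4*k+(j+1)%4]),((255,0,0),(0,160,0),(0,0,255))[k],1)
    cv2.line(c,L(g[12]),L(g[13]),(255,0,255),1); cv2.line(c,L(g[16]),L(g[17]),(0,255,255),1)
    for k in(18,19,20): cv2.circle(c,L(g[k]),3,(0,128,255),1)
    v.append(c)
cv2.imwrite("pics/ov.png",np.hstack(v))
E
```

```text
[ 5.55874e+02 -2.34331e+02 -2.16000e-01]
[[-2.6, -1.7], [-2.4, -2.7], [-0.3, -0.6], [0.7, 1.0], [0.5, 1.4], [0.2, -0.7], [1.1, -0.5], [0.1, 1.2], [0.2, 3.2], [-1.5, -0.2], [-0.5, -1.3], [-0.2, -0.7], [-0.6, -0.1]]
lens (array([626.81892175, 160.90771438, 138.39845044]), array([-0.04066458, -0.32272041, -0.34877324,  0.06130859]))
top 104.28125 [186.38222408 195.52711868] [10.998353   14.28434753] 101.62547302246094
top 334.59375 [206.21810341 192.02729797] [19.429245   22.01082611] 84.51432800292969
top 1278.03125 [219.5896225  185.33062363] [45.01877594 63.72194672] 0.20565754175186157
```

View pics/ov.png

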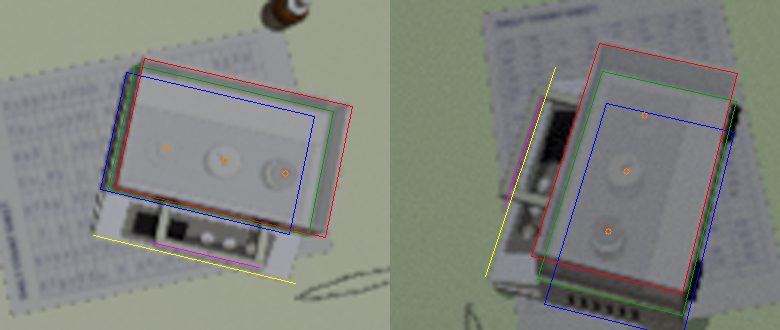

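```bash
python3 - <<'E'
from h import *
def tri(a,b):
    f=lambda X:np.r_[proj("top",X)[0]-a,proj("scene",X)[0]-b]
    q=least_squares(f,[500,-200,80]);return q.x.round(1),q.fun.round(1)
print(tri(T(113,291),S(492,85)),tri(T(255,328),S(443,222)))
print(tri(T(201,178),S(606,193)),tri(T(277,195),S(583,270)),tri(T(95,42),S(755,65)))
print(W([555.9,-234.3,-.216],[(-91,46,80),(-91,-46,80),(-10,0,83),(-10,-50,88),(55,88,107)]).round(1))
a=cv2.imread("pics/scene0.png");b=cv2.imread("pics/top0.png")
f=lambda im,x0,y0,w,h,k:cv2.resize(im[y0:y0+h,x0:x0+w],None,fx=k,fy=k,interpolation=cv2.INTER_CUBIC)
o=np.hstack([f(b,325,235,60,40,7)[:, :400],f(a,205,260,40,40,7)[:280]]) 
cam=np.hstack([f(b,185,160,40,40,8),f(a,275,135,45,50,8)[:320]])
cam=cam[:,:680]; out=np.zeros((600,680,3),np.uint8); out[:280,:]=o[:280,:680]; out[280:600,:cam.shape[1]]=cam
cv2.imwrite("pics/c2.png",out)
E
```

```text
(array([ 475.7, -173.7,   93.4]), array([-0.2, -1.1, -1. ,  0.1])) (array([ 455.6, -260.3,   99.3]), array([-0.3, -1.6, -1.5,  0.1]))
(array([ 545.5, -232.3,   79. ]), array([-0.1, -0.4, -0.4,  0. ])) (array([ 535.4, -279.5,   82.9]), array([-0.1, -0.5, -0.4,  0. ])) (array([ 628.7, -161.4,  102.5]), array([-0.1, -0.5, -0.4,  0.1]))
[[ 476.9 -169.9   80. ]
 [ 457.2 -259.7   80. ]
 [ 546.1 -232.2   83. ]
 [ 535.4 -281.    88. ]
 [ 628.5 -160.1  107. ]]
```

View pics/c2.png

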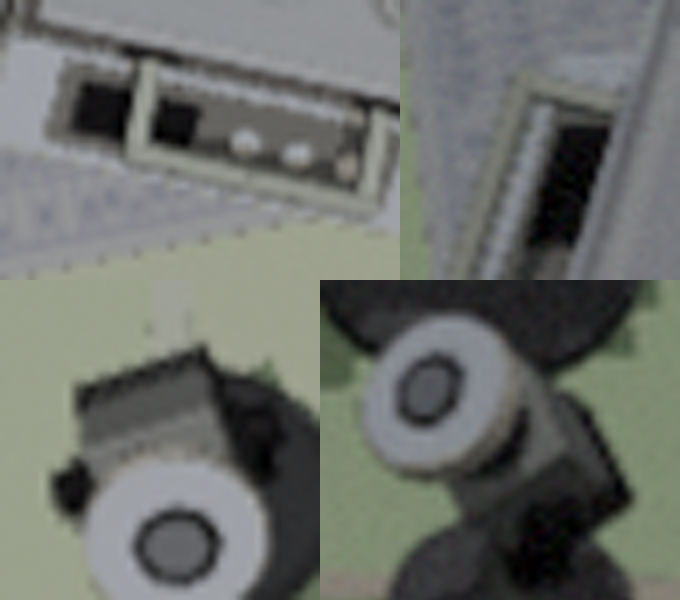

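```bash
cat >> h.py <<'E'
def down(yaw): return Ro.from_euler('xyz',[np.pi,0,yaw])
def cur():
    s=ctrl.read_state(); return np.array(s["eef_pos"]),Ro.from_euler('xyz',s["tool_rot"]),s
def plan(P,R,n,p=None,r=None):
    if p is None: p,r,_=cur()
    w=(r.inv()*R).as_rotvec(); d=(np.array(P)-p)/n
    for k in range(n):
        rk=r*Ro.from_rotvec(w*k/n)
        print(np.r_[np.degrees(w/n).round(2),(rk.inv().apply(d)/1000).round(4)].tolist())
def wproj(X,c):
    q=np.atleast_2d(X)@c["R"].T+c["t"]; th=np.arctan2(np.hypot(q[:,0],q[:,1]),q[:,2]); ph=np.arctan2(q[:,1],q[:,0])
    m=c["mtx"]; return np.c_[m[0,2]+m[0,0]*th*np.cos(ph),m[1,2]+m[1,1]*th*np.sin(ph)]
def wray(u,c):
    m=c["mtx"]; x=(u[0]-m[0,2])/m[0,0]; y=(u[1]-m[1,2])/m[1,1]; t=np.hypot(x,y); d=np.array([x*np.sinc(t/np.pi),y*np.sinc(t/np.pi),np.cos(t)])
    return -c["R"].T@c["t"], c["R"].T@d
E
python3 - <<'E'
from h import *
c=ctrl.calibration("wrist"); p,r,_=cur()
print(c["mtx"].round(1).tolist(), "cam in tool",r.inv().apply(-c["R"].T@c["t"]-p).round(1), "axes in tool\n",(r.inv().as_matrix()@c["R"].T).round(3))
plan((455,-214,190),down(1.355),10)
E
```

```text
[[325.2, 0.0, 274.6], [0.0, 325.2, 205.3], [0.0, 0.0, 1.0]] cam in tool [  78.5    0.4 -143.7] axes in tool
 [[-0.    -0.952 -0.305]
 [ 1.    -0.    -0.001]
 [ 0.    -0.305  0.952]]
[-0.01, -0.01, -6.14, 0.0377, -0.0317, 0.0041]
[-0.01, -0.01, -6.14, 0.0409, -0.0275, 0.0041]
[-0.01, -0.01, -6.14, 0.0436, -0.0229, 0.0041]
[-0.01, -0.01, -6.14, 0.0458, -0.0181, 0.0041]
[-0.01, -0.01, -6.14, 0.0475, -0.0131, 0.0041]
[-0.01, -0.01, -6.14, 0.0486, -0.008, 0.0041]
[-0.01, -0.01, -6.14, 0.0492, -0.0027, 0.0041]
[-0.01, -0.01, -6.14, 0.0492, 0.0025, 0.0041]
[-0.01, -0.01, -6.14, 0.0486, 0.0078, 0.0041]
[-0.01, -0.01, -6.14, 0.0475, 0.013, 0.0041]
```

carry_out:
  deltas: [0,0,-6.1,0.038,-0.032,0.004,0.25,0,0,-6.1,0.041,-0.0275,0.004,0.25,0,0,-6.1,0.0436,-0.023,0.004,0.25,0,0,-6.1,0.046,-0.018,0.004,0.25,0,0,-6.1,0.0475,-0.013,0.004,0.25,0,0,-6.1,0.0486,-0.008,0.004,0.25,0,0,-6.1,0.049,-0.003,0.004,0.25,0,0,-6.1,0.049,0.0025,0.004,0.25,0,0,-6.1,0.0486,0.008,0.004,0.25,0,0,-6.1,0.0475,0.013,0.004,0.25,0,0,0,0,0,0,0.25]

```text
clock: 1.48
eef_pos: [459.1, -211.0, 191.0]
tool_rot: [3.141, -0.003, 1.356]
force: [-0.1, -1.2, 0.7]
width: 32.2
gripper_force: 0.0
```

```bash
python3 - <<'E'
from h import *
p,r,s=cur(); c=ctrl.calibration("wrist"); im=ctrl.get_image("wrist")[...,::-1].copy(); cv2.imwrite("pics/w1.png",im)
import pickle; pickle.dump(c,open("w1.pkl","wb"))
print(p,s["tool_rot"],s["width"],s["clock"])
q=wproj(W([555.9,-234.3,-.216],[(-91,46,80),(-91,-46,80),(-10,0,83),(-10,-50,88),(-10,50,78)]),c); print(q.round(1))
for a in q: cv2.circle(im,tuple(int(round(k)) for k in a),3,(0,0,255),1)
cv2.imwrite("pics/w1v.png",cv2.resize(im,(800,600),interpolation=2))
E
```

```text
[ 459.0934258  -211.03682044  191.03368354] [ 3.14107890e+00 -2.73371426e-03  1.35562042e+00] 32.16266374070763 1.475
[[284.9 148.1]
 [283.8 254.3]
 [380.3 205. ]
 [375.6 260.8]
 [383.1 145.1]]
```

View pics/w1v.png

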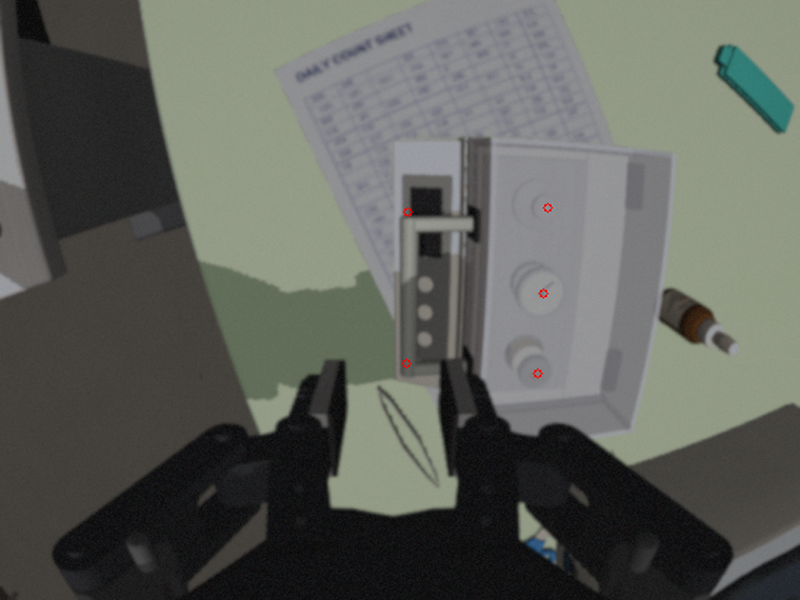

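```bash
python3 - <<'E'
from h import *
import pickle; cw=pickle.load(open("w1.pkl","rb"))
w=lambda u,v:(u*.7,v*.7)
t=[((-91,46,80),(343.6,256.6),1),((-91,-46,80),(380,265.2),1),((55,88,107),T(95,42),1),((55,-88,107),T(368,100),1),((-55,-88,107),T(333,272),1),((-10,0,83),T(201,178),0),((-10,-50,88),T(277,195),0)]
s=[((-91,46,80),(222.1,271.2),1),((-91,-46,80),S(443,222),1),((-55,88,107),S(575,20),1),((55,88,107),S(755,65),1),((-10,0,83),S(606,193),0),((-10,-50,88),S(583,270),0)]
k=[((-91,46,80),w(408,217),1),((-91,-46,80),w(406,376),1),((55,88,107),w(675,153),1),((55,-88,107),w(632,430),1),((-10,0,83),w(540,291),0),((-10,-50,88),w(535,372),0),((-97,90,42),w(394,142),0)]
def LW(p,L):
    A=np.array([a for a,_,_ in L],float); m=np.array([b for *_,b in L])[:,None]; h=np.array([55,0,60])
    return W(p,np.where(m,(A-h)@Ro.from_euler('y',p[3]).as_matrix().T+h,A))
def res(p):
    return np.concatenate([(f(LW(p,L))-[b for _,b,_ in L]).ravel() for f,L in((lambda X:proj("top",X),t),(lambda X:proj("scene",X),s),(lambda X:wproj(X,cw),k))])
r=least_squares(res,[556,-234,-.216,0],loss='soft_l1'); print(r.x.round(3)); print(r.fun.reshape(-1,2).round(1).tolist())
print("bar",LW(r.x,[((-91,y,80),0,1) for y in(46,0,-46)]).round(1))
E
```

```text
[ 5.54199e+02 -2.34263e+02 -2.04000e-01  8.70000e-02]
[[-1.6, -0.4], [-1.8, -1.0], [-0.3, -1.2], [0.8, -0.4], [2.4, 0.0], [0.2, -0.0], [1.2, -0.1], [0.4, -0.7], [-0.1, 1.7], [-1.1, -1.6], [0.1, -1.3], [-1.0, -0.7], [-1.1, -0.0], [-0.1, 0.2], [1.4, -0.8], [-0.1, -0.2], [0.1, 0.8], [0.4, 1.8], [-0.1, 0.9], [-2.0, -3.8]]
bar [[ 476.6 -171.3   92.6]
 [ 467.3 -216.3   92.6]
 [ 458.  -261.4   92.6]]
```

The wrist view shows the plug (flanged, knob) at (545,208), the thermometer dial at (540,290) and the tall narrow vial at (533,368). The handle bar runs from (408,217) to (406,376). The bar appears to sit slightly higher than 80 mm, so I'll descend partway and check.

carry_out:
  deltas: [0,0,0,-0.001,0.003,0.02,0.25,0,0,0,-0.001,0.003,0.03,0.25,0,0,0,-0.001,0.003,0.03,0.25,0,0,0,0,0,0,0.25]

```text
clock: 2.02
eef_pos: [462.6, -221.3, 109.6]
tool_rot: [-3.137, 0.0, 1.345]
force: [-0.5, -0.4, -0.1]
width: 32.1
gripper_force: 0.0
```

```bash
python3 - <<'E'
from h import *
p,r,s=cur(); c=ctrl.calibration("wrist"); im=ctrl.get_image("wrist")[...,::-1].copy(); cv2.imwrite("pics/w2.png",im)
import pickle; pickle.dump(c,open("w2.pkl","wb"))
print(p,s["tool_rot"],s["width"],s["clock"])
im=cv2.resize(im,(800,600),interpolation=2)
for z,col in((80,(0,0,255)),(93,(255,0,0))):
    P=[554.2,-234.3,-.204]; q=wproj(W(P,[(-91-(0.1*(z-80)*0),46,z),(-91,-46,z),(-91,37,z),(-91,-10,z)]),c)/.7; print(z,q.round(0).tolist())
    for a in q: cv2.circle(im,tuple(int(round(k)) for k in a),3,col,1)
cv2.imwrite("pics/w2v.png",im[100:500,250:750])
E
```

```text
[ 462.55582557 -221.27851987  109.61029916] [-3.13654253e+00  1.48611211e-04  1.34484966e+00] 32.116852625433054 2.025
80 [[392.0, 219.0], [397.0, 427.0], [393.0, 242.0], [395.0, 355.0]]
93 [[392.0, 225.0], [397.0, 444.0], [393.0, 250.0], [395.0, 369.0]]
```

View pics/w2v.png

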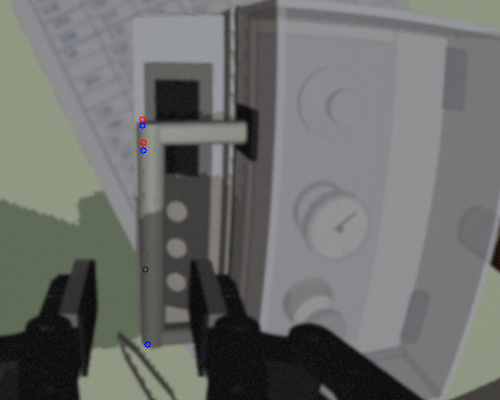

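The bar's far end matches the 93 mm prediction, and it sits about 3 mm toward the cover. So the lid starts slightly ajar, by about 0.09 rad. Now I'll descend and grip.

carry_out:
  deltas: [0,0,0,0.003,0.003,0.012,0.25,0,0,0,0.001,0,0.025,0.25,0,0,0,0,0,0,0.25,0,0,0,0,0,0,1,0,0,0,0,0,0,1,0,0,0,0,0,0,1]

```text
clock: 2.82
eef_pos: [466.3, -216.6, 74.7]
tool_rot: [-3.137, 0.0, 1.348]
force: [-5.7, 1.2, 1.0]
width: 7.6
gripper_force: 58.5
```

```bash
python3 - <<'E'
from h import *
p,r,s=cur(); print(p,s["width"],s["gripper_force"],s["force"])
P=[554.2,-234.3,-.204]; H=W(P,(55,0,60))[0]; ex=np.array([np.cos(P[2]),np.sin(P[2]),0])
g=p+[0,0,18.7]; d=(g-H); a=-d@ex; print("rel",a,d[2],np.hypot(a,d[2]))
n=24; f0=np.arctan2(d[2],a); f1=1.986; rad=147.4
f=np.linspace(f0,f1,n+1); Q=np.outer(-rad*np.cos(f),ex); Q[:,2]=rad*np.sin(f)
D=np.diff(Q,axis=0)
print((r.inv().apply(D)/1000).round(4).tolist())
E
```

```text
[ 466.26733347 -216.55624867   74.67801018] 7.64470902473028 58.53516340255737 [-5.66079991  1.17163241  1.00438107]
rel 144.70397126399564 33.378010181895554 148.50363922569036
[[0.0001, 0.0028, -0.0104], [0.0001, 0.0035, -0.0102], [0.0001, 0.0043, -0.0099], [0.0001, 0.005, -0.0096], [0.0001, 0.0057, -0.0092], [0.0001, 0.0063, -0.0088], [0.0001, 0.0069, -0.0083], [0.0001, 0.0075, -0.0077], [0.0002, 0.0081, -0.0072], [0.0002, 0.0086, -0.0066], [0.0002, 0.009, -0.0059], [0.0002, 0.0094, -0.0052], [0.0002, 0.0098, -0.0045], [0.0002, 0.0101, -0.0038], [0.0002, 0.0104, -0.003], [0.0002, 0.0106, -0.0023], [0.0002, 0.0107, -0.0015], [0.0002, 0.0108, -0.0007], [0.0002, 0.0108, 0.0001], [0.0002, 0.0108, 0.0009], [0.0002, 0.0107, 0.0017], [0.0002, 0.0105, 0.0024], [0.0002, 0.0103, 0.0032], [0.0002, 0.0101, 0.0039]]
```

carry_out:
  deltas: [0,0,0,0,0.003,-0.0104,1,0,0,0,0,0.0035,-0.0102,1,0,0,0,0,0.0043,-0.01,1,0,0,0,0,0.005,-0.0096,1,0,0,0,0,0.0057,-0.0092,1,0,0,0,0,0.0063,-0.0088,1,0,0,0,0,0.007,-0.0083,1,0,0,0,0,0.0075,-0.0077,1]

```text
clock: 3.82
eef_pos: [500.7, -223.9, 148.5]
tool_rot: [-3.122, -0.0, 1.347]
force: [-18.8, 5.8, 12.6]
width: 7.3
gripper_force: 58.8
```

carry_out:
  deltas: [0,0,0,0,0.0075,-0.0078,1,0,0,0,0,0.008,-0.0072,1,0,0,0,0,0.0086,-0.0066,1,0,0,0,0,0.009,-0.006,1,0,0,0,0,0.0095,-0.0051,1,0,0,0,0,0.01,-0.0043,1]

```text
clock: 4.58
eef_pos: [560.5, -236.4, 189.0]
tool_rot: [-3.14, -0.001, 1.348]
force: [-5.1, 3.4, 14.3]
width: 7.4
gripper_force: 61.5
```

carry_out:
  deltas: [0,0,0,0,0.0102,-0.004,1,0,0,0,0,0.0105,-0.0033,1,0,0,0,0,0.0107,-0.0025,1,0,0,0,0,0.0108,-0.0015,1,0,0,0,0,0.0108,-0.0006,1,0,0,0,0,0.0108,0.0004,1]

```text
clock: 5.32
eef_pos: [624.1, -249.7, 197.9]
tool_rot: [-3.141, -0.003, 1.349]
force: [-3.8, 5.4, 6.0]
width: 7.0
gripper_force: 59.6
```

carry_out:
  deltas: [0,0,0,0,0.0108,0.001,1,0,0,0,0,0.0107,0.0017,1,0,0,0,0,0.0105,0.0024,1,0,0,0,0,0.0103,0.0032,1,0,0,0,0,0.005,0.002,1,0,0,0,0,0,0,1]

```text
clock: 6.08
eef_pos: [666.4, -258.6, 187.7]
tool_rot: [-3.132, -0.004, 1.349]
force: [-11.1, 8.9, 9.9]
width: 7.6
gripper_force: 60.1
```

carry_out:
  deltas: [0,0,0,0,0.004,0.0015,1,0,0,0,0,0.004,0.0015,1,0,0,0,0,0,0,1]

```text
clock: 6.45
eef_pos: [666.9, -258.8, 187.3]
tool_rot: [-3.116, -0.004, 1.349]
force: [-33.0, 15.0, 32.8]
width: 7.3
gripper_force: 62.9
```

carry_out:
  deltas: [0,0,0,0,-0.004,-0.002,1,0,0,0,0,-0.002,-0.001,1,0,0,0,0,0,0,0.3,0,0,0,0,0,0,0.3,0,0,0,0,0,-0.02,0.3,0,0,0,0,0,-0.04,0.3,0,0,0,0,-0.02,-0.04,0.3,0,0,0,0,-0.05,-0.02,0.3,0,0,0,-0.01,-0.06,0,0.3,0,0,0,-0.01,-0.06,0,0.3,0,0,0,0,0,0,0.3]

```text
clock: 7.82
eef_pos: [476.9, -241.7, 307.0]
tool_rot: [-3.139, 0.002, 1.344]
force: [1.6, -0.3, -0.3]
width: 29.9
gripper_force: 0.0
```

```bash
python3 - <<'E'
from h import *
import pickle
p,r,s=cur(); print(p,s["tool_rot"],s["width"],s["force"],s["clock"])
c=ctrl.calibration("wrist"); im=ctrl.get_image("wrist")[...,::-1].copy(); cv2.imwrite("pics/w3.png",im); pickle.dump(c,open("w3.pkl","wb"))
t=ctrl.get_image("top")[...,::-1]; cv2.imwrite("pics/top3.png",t); sc=ctrl.get_image("scene")[...,::-1]; cv2.imwrite("pics/scene3.png",sc)
q=wproj(W([554.2,-234.3,-.204],[(-10,0,83),(-10,-50,88),(-10,50,78)]),c);print(q.round(1))
for a in q: cv2.circle(im,tuple(int(round(k)) for k in a),2,(0,0,255),1)
print(wproj([626.8,160.9,138.4],c))
out=np.hstack([im[60:360,80:480],cv2.resize(sc[230:380,180:380],(400,300),interpolation=2)]); 
cv2.imwrite("pics/v3.png",np.vstack([out]))
E
```

```text
[ 476.94889279 -241.67283376  307.01383896] [-3.13856495e+00  2.20295923e-03  1.34352971e+00] 29.93326638140025 [ 1.61140878 -0.33580199 -0.32616245] 7.825
[[330.2 151.8]
 [330.2 194.8]
 [329.7 108.3]]
[[ 322.83383744 -166.95937498]]
```

View pics/v3.png

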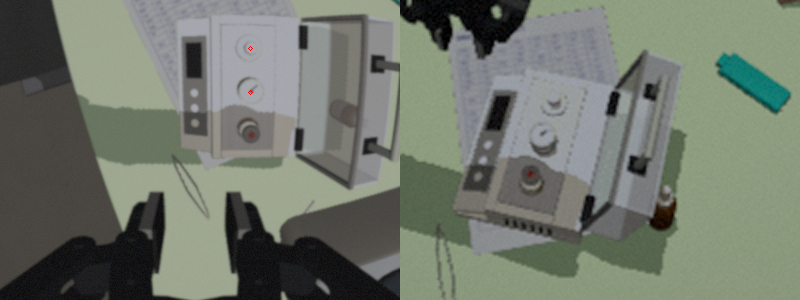

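The cover is open against its stop. The wells at full view show the flanged plug with knob at (250,48), the thermometer dial at (250,91), and a tall cylinder with a grey crimp cap and red centre at (250,133). That last one is the vial; the bench vial is only its look-alike. I'll measure its red septum numerically, and the camera ring too.

```bash
python3 - <<'E'
from h import *
import pickle
c=pickle.load(open("w3.pkl","rb")); P=[554.2,-234.3,-.204]
def red(im,q,h=9):
    x,y=np.round(q).astype(int); a=im[y-h:y+h+1,x-h:x+h+1].astype(float); d=np.clip(a[...,2]-a[...,:2].mean(2)-15,0,None)
    yy,xx=np.mgrid[-h:h+1,-h:h+1]; return (x+(d*xx).sum()/d.sum(), y+(d*yy).sum()/d.sum(), d.max(), (d>0).sum())
V=W(P,(-10,-50,88))[0]; print("pred",V)
u=red(cv2.imread("pics/w3.png"),wproj(V,c)[0]); o,d=wray(u,c); print(u,"wrist@88",o+d*(88-o[2])/d[2])
for n in("top","scene"):
    u=red(cv2.imread(f"pics/{n}3.png"),proj(n,V)[0]); k=ctrl.calibration(n); d=k["R"].T@np.linalg.solve(k["mtx"],[u[0],u[1],1]); o=-k["R"].T@k["t"]
    print(n,u,"@88",(o+d*(88-o[2])/d[2]).round(1))
# ring fit: white pixels (low sat, bright) near head
for n,(x0,y0,w,h) in (("top",(190,170,36,40)),("scene",(275,132,32,36))):
    im=cv2.imread(f"pics/{n}3.png")[y0:y0+h,x0:x0+w]; b=cv2.resize(im,None,fx=6,fy=6,interpolation=2).astype(int)
    m=np.uint8(((b.max(2)-b.min(2))<18)&(b.mean(2)>125)) # greys (bench is green-ish)
    m=cv2.morphologyEx(m,cv2.MORPH_OPEN,np.ones((13,13)))
    cs,_=cv2.findContours(m,0,1); k=max(cs,key=cv2.contourArea); k=cv2.convexHull(k); e=cv2.fitEllipse(k)
    print(n,cv2.contourArea(k)/36,((np.array(e[0])+.5)/6-.5+[x0,y0]).round(2),np.array(e[1])/6,e[2])
    # dark lens centre
    g=b.mean(2); mm=np.uint8(g<90); 
    cs,_=cv2.findContours(mm,0,1)
    for q in cs:
        if 15<cv2.contourArea(q)/36<120: M=cv2.moments(q); print("  dark",cv2.contourArea(q)/36,np.round([x0-.42+M['m10']/M['m00']/6,y0-.42+M['m01']/M['m00']/6],2))
E
```

```text
pred [ 534.27795951 -281.23732313   88.        ]
(np.float64(331.0342465753425), np.float64(194.5148401826484), np.float64(39.5), np.int64(39)) wrist@88 [ 535.36614985 -281.09317287   88.        ]
top (np.float64(385.7909604519774), np.float64(233.47175141242937), np.float64(43.0), np.int64(10)) @88 [ 534.8 -282.2   88. ]
scene (np.float64(244.8340425531915), np.float64(316.7191489361702), np.float64(47.5), np.int64(16)) @88 [ 534.5 -279.5   88. ]
top 489.6666666666667 [206.29 194.43] [23.11095174 30.43022919] 176.3448028564453
  dark 73.13888888888889 [206.75 192.83]
  dark 27.72222222222222 [193.8  185.61]
scene 265.2083333333333 [288.82 148.59] [16.27506002 21.07273356] 48.574554443359375
  dark 52.94444444444444 [288.25 148.37]
```

carry_out:
  deltas: [0,0,0,-0.0126,0.0327,0.05,-0.05,0,0,0,-0.0126,0.0327,0.05,-0.05,0,0,0,0,0,0.04,-0.05,0,0,0,0,0,0.02,-0.05,0,0,0,0,0,0,-0.05]

```text
clock: 8.6
eef_pos: [541.0, -279.2, 144.6]
tool_rot: [-3.139, -0.001, 1.348]
force: [0.1, -0.6, 0.6]
width: 44.9
gripper_force: 0.0
```

```bash
python3 - <<'E'
from h import *
p,r,s=cur(); print(p,s["tool_rot"],s["width"],s["clock"]); print("tool-axes offset to vial cap",r.inv().apply(np.array([535,-281,62])-p))
c=ctrl.calibration("wrist"); im=ctrl.get_image("wrist")[...,::-1]; cv2.imwrite("pics/w4.png",im)
x,y=np.round(wproj([535,-281,88],c)[0]).astype(int);h=14; a=im[y-h:y+h+1,x-h:x+h+1].astype(float); d=np.clip(a[...,2]-a[...,:2].mean(2)-15,0,None)
yy,xx=np.mgrid[-h:h+1,-h:h+1]; u=(x+(d*xx).sum()/d.sum(), y+(d*yy).sum()/d.sum()); o,dd=wray(u,c); print(x,y,u,d.max(),(d>0).sum(),o+dd*(88-o[2])/dd[2])
E
```

```text
[ 540.95896514 -279.18243859  144.5538138 ] [-3.13943722e+00 -1.20291774e-03  1.34827841e+00] 44.915704675411725 8.6
tool-axes offset to vial cap [-3.18711354 -5.23299193 82.56151083]
266 230 (np.float64(265.6552800734619), np.float64(230.277318640955)) 37.0 116 [ 534.70060259 -281.28233373   88.        ]
```

carry_out:
  deltas: [0,0,0,-0.0032,-0.0053,0.01,-0.05,0,0,0,0,0,0.03,-0.05,0,0,0,0,0,0.03,-0.05,0,0,0,0,0,0.012,-0.05,0,0,0,0,0,0,-0.05]

```text
clock: 9.28
eef_pos: [534.2, -281.7, 64.7]
tool_rot: [-3.141, 0.0, 1.347]
force: [-0.7, -0.0, -0.1]
width: 44.9
gripper_force: 0.0
```

carry_out:
  deltas: [0,0,0,0,0,0.0025,-0.05,0,0,0,0,0,0,1,0,0,0,0,0,0,1,0,0,0,0,0,0,1,0,0,0,0,0,0,1]

```text
clock: 9.9
eef_pos: [534.8, -282.0, 63.3]
tool_rot: [3.14, 0.001, 1.347]
force: [-1.4, 0.1, 6.1]
width: 21.6
gripper_force: 58.8
```

carry_out:
  deltas: [0,0,0,0,0,-0.01,1,0,0,0,0,0,-0.03,1,0,0,0,0,0,-0.05,1,0,0,0,0,0,-0.06,1,0,0,0,0,0,-0.06,1,0,0,0,0,0,-0.03,1]

```text
clock: 10.65
eef_pos: [535.3, -281.9, 306.6]
tool_rot: [3.136, 0.001, 1.347]
force: [0.6, -0.4, -0.6]
width: 21.6
gripper_force: 59.1
```

```bash
python3 - <<'E'
from h import *
p,r,s=cur(); print(p,s["width"],s["gripper_force"],s["qpos"],s["clock"])
tp=np.array([206.75,192.83]); sp=np.array([288.25,148.37])
q=least_squares(lambda X:np.r_[proj("top",X)[0]-tp,proj("scene",X)[0]-sp],[627,161,138]); print("lens",q.x,q.fun)
for n,u in(("top",(215,186)),("scene",(299,177))):
    k=ctrl.calibration(n); d=k["R"].T@np.linalg.solve(k["mtx"],[u[0],u[1],1]); o=-k["R"].T@k["t"]; print(n,(o+d*(8-o[2])/d[2]).round(1))
# foot outline fit: dark pixels contour in scene (lower half) and top (right side)
for n,(x0,y0,w,h) in (("top",(180,155,60,60)),("scene",(275,155,50,40))):
    g=cv2.imread(f"pics/{n}3.png")[y0:y0+h,x0:x0+w].astype(int).mean(2); print(n,x0,y0)
    for y in range(0,h,3): print(y+y0,''.join('#' if v<60 else '+' if v<95 else '.' for v in g[y]))
E
```

```text
[ 535.33254376 -281.90871942  306.62337294] 21.647264539545358 59.0935617685318 [ 0.61459427  0.49893957 -0.27949057  1.54926832  0.14840176  1.10846952
  0.07859577] 10.65
lens [624.85559325 161.44055053 141.64380865] [-0.00139003 -0.01101799 -0.01192629  0.00208856]
top [660.1 161.4   8. ]
scene [659.3 170.7   8. ]
top 180 155
155 ............................................................
158 ...........................................................+
161 ............................................................
164 ............................................................
167 ............................................................
170 ........................+#######............................
173 ...............+####+#+++++++++########+....................
176 ...............++++++++++++.....##########++................
179 ................++...............+###########+..............
182 ..............+..................+#############.............
185 ...........+#####...................+##########+............
188 ............+###......................+########+..
[... 614 characters left out ...]
.....++++######+++#####++##.............
161 ................+++++++################...........
164 ..................###################+............
167 .............+++++++##############................
170 ..........+++++++++#################+.............
173 .........#+++++#++####################+...........
176 ........+##############################...........
179 .........##############################...........
182 ..........############################++..........
185 ..........++########################..............
188 ............++++################++................
191 .................+++++............................
194 ..................................................
```

```bash
cat >> h.py <<'E'
def point(z,yaw):  # tool z along z, minimal tilt from down(yaw)
    r=down(yaw); z=np.array(z)/np.linalg.norm(z); a=np.cross([0,0,-1],z); return Ro.from_rotvec(a/np.linalg.norm(a)*np.arccos(-z[2]))*r
E
python3 - <<'E'
from h import *
d=np.array([-.553,-.17,.815]); d/=np.linalg.norm(d); l=np.array([625,161.4,141])
plan(l+180*d,point(-d,2.0),12)
E
```

```text
[-2.92, 0.6, -3.01, 0.0334, -0.0084, 0.0015]
[-2.92, 0.6, -3.01, 0.0337, -0.0067, 0.0014]
[-2.92, 0.6, -3.01, 0.034, -0.005, 0.0015]
[-2.92, 0.6, -3.01, 0.0342, -0.0033, 0.0016]
[-2.92, 0.6, -3.01, 0.0343, -0.0016, 0.0019]
[-2.92, 0.6, -3.01, 0.0344, 0.0001, 0.0022]
[-2.92, 0.6, -3.01, 0.0343, 0.0018, 0.0026]
[-2.92, 0.6, -3.01, 0.0341, 0.0034, 0.0031]
[-2.92, 0.6, -3.01, 0.0339, 0.005, 0.0037]
[-2.92, 0.6, -3.01, 0.0335, 0.0066, 0.0043]
[-2.92, 0.6, -3.01, 0.0331, 0.0081, 0.005]
[-2.92, 0.6, -3.01, 0.0326, 0.0096, 0.0058]
```

carry_out:
  deltas: [-2.92,0.6,-3,0.0334,-0.0084,0.0015,1,-2.92,0.6,-3,0.0337,-0.0067,0.0014,1,-2.92,0.6,-3,0.034,-0.005,0.0015,1,-2.92,0.6,-3,0.0342,-0.0033,0.0016,1,-2.92,0.6,-3,0.0343,-0.0016,0.0019,1,-2.92,0.6,-3,0.0344,0,0.0022,1,-2.92,0.6,-3,0.0343,0.0018,0.0026,1,-2.92,0.6,-3,0.0341,0.0034,0.0031,1,-2.92,0.6,-3,0.0339,0.005,0.0037,1,-2.92,0.6,-3,0.0335,0.0066,0.0043,1,-2.92,0.6,-3,0.0331,0.0081,0.005,1,-2.92,0.6,-3,0.0326,0.0096,0.0058,1]

```text
clock: 12.15
eef_pos: [525.2, 85.4, 282.6]
tool_rot: [2.602, 0.063, 1.911]
force: [-0.9, -0.7, -1.0]
width: 21.5
gripper_force: 59.1
```

carry_out:
  deltas: [0,0,0,0,0,0,1,0,0,0,0,0,0,1]

```text
clock: 12.4
eef_pos: [525.4, 84.0, 282.3]
tool_rot: [2.604, 0.061, 1.908]
force: [-0.4, -0.4, -1.0]
width: 21.4
gripper_force: 59.1
```

```bash
python3 - <<'E'
from h import *
import pickle
p,r,s=cur(); print(p,r.as_matrix().round(3).tolist(),s["width"],s["gripper_force"],np.round(s["qpos"],2),s["clock"])
c=ctrl.calibration("wrist"); im=ctrl.get_image("wrist")[...,::-1].copy(); cv2.imwrite("pics/w5.png",im); pickle.dump((c,p,r),open("w5.pkl","wb"))
q=wproj([[625,161.4,141],[660,172,90],[660,172,0]],c); print(q.round(1))
cv2.imwrite("pics/w5v.png",cv2.resize(im,(800,600),interpolation=2))
E
```

```text
[525.41157844  84.04648635 282.26112883] [[-0.33, 0.8, 0.501], [0.942, 0.314, 0.12], [-0.061, 0.511, -0.857]] 21.428979503477773 59.12632942199707 [ 0.42  0.27 -0.76  2.25  0.98  0.25 -0.83] 12.4
[[305.7 133.9]
 [305.2 127.9]
 [267.6 120. ]]
```

View pics/w5v.png

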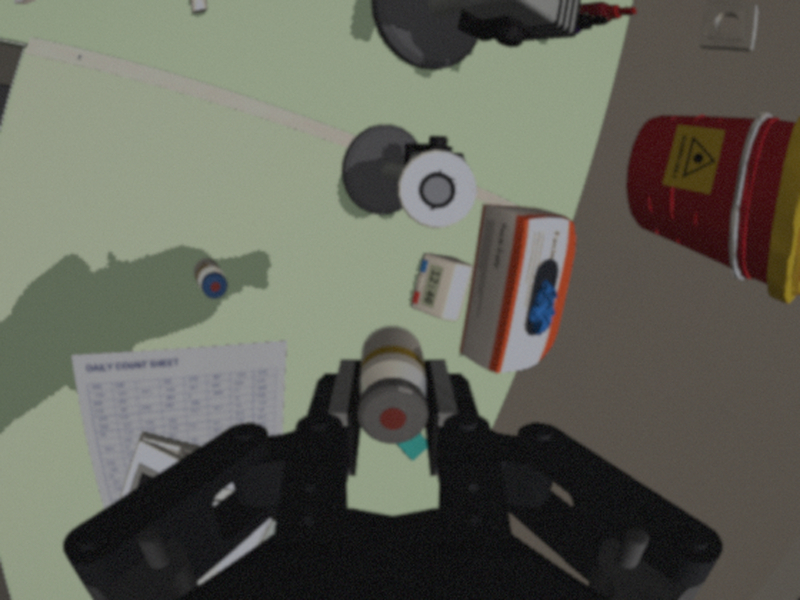

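The vial is held upright at (393,380) with its cap towards the gripper. The small camera's ring is at (438,187), clearly separate from the big camera at (430,30), and the bench vial is untouched at (212,280). q6 is at its limit and q3/q5 have drifted, so I'll fit the arm's kinematics and check for a better configuration.

```bash
cat > kin.py <<'E'
from h import *
import itertools
LO=np.array([-3.06,-.37,-1.25,.18,-1.1,.23,-2.94]);HI=np.array([3.06,2.12,1.32,2.47,4.24,1.98,2.94])
AX='zyzyzyz'
def fk(q,g):  # g: sg(7), h,Lu,eo,Lf,wo,Lt, tool yaw offset, base yaw
    sg=g[:7]; h,Lu,eo,Lf,wo,Lt,ty,by=g[7:15]
    E=lambda k:Ro.from_euler(AX[k],sg[k]*q[k])
    r=Ro.from_euler('z',by)*E(0)*E(1); p=np.array([0,0,h]); p=p+r.apply([0,0,0])
    r=r*E(2); p=p+r.apply([eo,0,Lu]); r=r*E(3); p=p+r.apply([-eo,0,0])
    r=r*E(4); p=p+r.apply([0,0,Lf]); r=r*E(5); p=p+r.apply([wo,0,Lt]); r=r*E(6)
    return p,r*Ro.from_euler('z',ty)
E
cat > fit.py <<'E'
from kin import *
import json
D=[([1.222,.6285,.038,1.5175,-.027,.996,-.02],[181.24,-623.58,230.38],Ro.from_euler('xyz',[-3.14,0,.283])),
([0.61459427,0.49893957,-0.27949057,1.54926832,0.14840176,1.10846952,0.07859577],[535.33,-281.91,306.62],Ro.from_euler('xyz',[3.136,.001,1.347]))]
p,r,s=cur(); D.append((s["qpos"],p,r))
best=[]
for s3,s5,s7 in itertools.product((1,-1),repeat=3):
    for s1 in(1,-1):
        sg=[s1,1,s3,1,s5,1,s7]
        def res(v,full=False):
            o=[]
            for q,P,R in D:
                a,b=fk(q,np.r_[sg,v]); o+= list((a-P)/10)+list((R.inv()*b).as_rotvec()*10)
            return np.array(o)
        for y in (0,np.pi/2,np.pi,-np.pi/2):
            m=least_squares(res,[330,350,0,350,0,250,y,0]); best.append((m.cost,sg,m.x))
best.sort(key=lambda b:b[0])
for b in best[:3]: print(round(b[0],4),b[1],b[2].round(3))
json.dump(best[0][1]+best[0][2].tolist(),open("g.json","w"))
E
python3 fit.py
```

```text
0.0377 [-1, 1, -1, 1, -1, 1, -1] [ 3.33972e+02  5.65679e+02 -4.64500e+00  3.86934e+02  1.51300e+00
  3.50669e+02 -4.75400e+00 -4.40000e-02]
0.0377 [-1, 1, -1, 1, -1, 1, -1] [ 3.33973e+02  5.65679e+02 -4.64500e+00  3.86935e+02  1.51300e+00
  3.50670e+02  1.52900e+00 -4.40000e-02]
0.0377 [-1, 1, -1, 1, -1, 1, -1] [ 3.33973e+02  5.65680e+02 -4.64500e+00  3.86935e+02  1.51300e+00
  3.50670e+02  1.52900e+00 -4.40000e-02]
```

```bash
cat > ik.py <<'E'
from kin import *
import json
g=np.array(json.load(open("g.json"))); _,_,s=cur(); q0=np.array(s["qpos"])
P=np.array([573,145,218.]); z=np.array([.553,.17,-.815]); z/=np.linalg.norm(z)
a,b=fk(q0,g); print("fk err",a-s["eef_pos"])
mid=(LO+HI)/2; rng=np.random.default_rng(0); S=[]
for k in range(40):
    x0=rng.uniform(LO[:6]+.1,HI[:6]-.1)
    def f(x):
        p,r=fk(np.r_[x,0],g); return np.r_[(p-P)/5,(r.apply([0,0,1])-z)*40,.02*(x[[2,4]]),]
    m=least_squares(f,x0,bounds=(LO[:6],HI[:6])); 
    if m.cost<.05: S.append((round(m.cost,4),*m.x.round(2)))
for t in sorted(set(S))[:12]: print(t)
E
python3 ik.py
```

```text
fk err [-0.04114156 -0.05578555  0.18896816]
(np.float64(0.0009), np.float64(0.37), np.float64(0.57), np.float64(-0.94), np.float64(2.28), np.float64(1.94), np.float64(0.48))
(np.float64(0.0031), np.float64(-0.45), np.float64(0.42), np.float64(0.26), np.float64(2.28), np.float64(3.9), np.float64(0.23))
```

```bash
cat > sim.py <<'E'
from kin import *
import json
g=np.array(json.load(open("g.json")))
def jac(q):
    J=np.zeros((6,7)); p,r=fk(q,g)
    for k in range(7):
        e=np.zeros(7);e[k]=1e-4; a,b=fk(q+e,g); J[:3,k]=(a-p)/1e-4/1000; J[3:,k]=(b*r.inv()).as_rotvec()/1e-4
    return J
def track(q,p1,r1,it=4,lam=.02,post=0,q_n=None):
    for _ in range(it):
        p,r=fk(q,g); e=np.r_[(p1-p)/1000,(r1*r.inv()).as_rotvec()]; J=jac(q)
        Ji=J.T@np.linalg.inv(J@J.T+lam**2*np.eye(6)); dq=Ji@e
        if q_n is not None: dq+=post*(np.eye(7)-Ji@J)@(q_n-q)
        q=np.clip(q+dq,LO,HI)
    return q,np.linalg.norm(e[:3])*1000,np.degrees(np.linalg.norm(e[3:]))
def run(q,P,R,n=12,**k):
    p,r=fk(q,g); w=(r.inv()*R).as_rotvec(); mn=9;E=0
    for i in range(1,n+1):
        q,a,b=track(q,p+(P-p)*i/n,r*Ro.from_rotvec(w*i/n),**k); mn=min(mn,np.min(np.r_[q-LO,HI-q])); E=max(E,a+b)
    return q,a,b,mn
E
python3 - <<'E'
from sim import *
q=np.array([0.61459427,0.49893957,-0.27949057,1.54926832,0.14840176,1.10846952,0.07859577])
d=np.array([-.553,-.17,.815]); d/=np.linalg.norm(d); l=np.array([625,161.4,141])
_,_,s=cur();print("actual",np.round(s["qpos"],2))
print(run(q,l+180*d,point(-d,2.0)))
for post in(.05,.3): print(post,run(q,l+180*d,point(-d,2.0),post=post,q_n=(LO+HI)/2))
q0=np.array([1.222,.6285,.038,1.5175,-.027,.996,-.02]); print(run(q0,np.array([455,-214,190]),down(1.355)))
E
```

```text
actual [ 0.42  0.27 -0.76  2.25  0.99  0.25 -0.83]
(array([-0.0265904 ,  0.20146492, -0.2756749 ,  2.2910238 ,  0.37414726,
        0.23      , -0.21596   ]), np.float64(65.0958327471595), np.float64(10.665696849122384), np.float64(0.0))
0.05 (array([ 0.02216523,  0.20593148, -0.33690869,  2.29175692,  0.66590606,
        0.23      , -0.50891951]), np.float64(62.21505297694913), np.float64(10.205055447940694), np.float64(0.0))
0.3 (array([ 0.03258497,  0.20815229, -0.35119902,  2.29170278,  0.81681463,
        0.23      , -0.66039035]), np.float64(60.4808238373703), np.float64(9.967287689278152), np.float64(0.0))
(array([ 0.57452343,  0.49018072, -0.25891386,  1.95610125,  0.1843208 ,
        0.71771074, -0.00796203]), np.float64(5.005213135724311e-05), np.float64(1.3377302304006371e-06), np.float64(0.4877107384743019))
```

```bash
cat > camfit.py <<'E'
from h import *
import pickle
cw,_,_=pickle.load(open("w5.pkl","rb")); im=cv2.imread("pics/w5.png")
x0,y0,x1,y1=270,95,345,170; b=cv2.resize(im[y0:y1,x0:x1],None,fx=6,fy=6,interpolation=2).astype(int)
m=np.uint8((b.mean(2)>120)&(b.max(2)-b.min(2)<22)); m=cv2.morphologyEx(m,cv2.MORPH_OPEN,np.ones((15,15)))
cs,_=cv2.findContours(m,0,1); cs=[k for k in cs if cv2.pointPolygonTest(cv2.convexHull(k),(36.6*6,36*6),False)>0]
k=cv2.convexHull(max(cs,key=cv2.contourArea)); e=cv2.fitEllipse(k)
c0=(np.array(e[0])+.5)/6-.5+[x0,y0]; print("ring wrist",c0.round(2),np.array(e[1])/6,e[2])
g=b.mean(2)
def f(v,full=0):
    x,y,az,el=v; d=np.array([np.cos(el)*np.cos(az),np.cos(el)*np.sin(az),np.sin(el)]); L=np.array([x,y,90])+60*d; F=np.array([x,y,6.])
    o=[(wproj(L,cw)[0]-c0)*1.0,(proj("top",L)[0]-[206.75,192.83]),(proj("scene",L)[0]-[288.25,148.37]),
       (wproj(F,cw)[0]-[271.6,118.3])*.7,(proj("top",F)[0]-[210.3,185.5])*.5,(proj("scene",F)[0]-[298.5,177])*.7]
    u=np.cross(d,[0,0,1]);u/=np.linalg.norm(u);w=np.cross(u,d); t=np.linspace(0,6.283,60)[:,None]
    pr=wproj(L+28*(np.cos(t)*u+np.sin(t)*w),cw).astype(np.float32); ee=cv2.fitEllipse(pr)
    o.append((np.sort(ee[1])-np.sort(e[1])/6)*.5)
    return (np.concatenate(o),L,d) if full else np.concatenate(o)
m=least_squares(f,[660,172,-2.84,.95],x_scale=[5,5,.1,.1]); r,L,d=f(m.x,1)
print(m.x.round(3),"lens",L.round(1),"d",d.round(3),"el",np.degrees(m.x[3]).round(1),"az",np.degrees(m.x[2]).round(1)); print(r.reshape(-1,2).round(2).tolist())
cov=np.linalg.inv(m.jac.T@m.jac); print("sd",np.sqrt(np.diag(cov)).round(3))
pickle.dump((L,d),open("lens.pkl","wb"))
E
python3 camfit.py
```

```text
ring wrist [310.49 132.84] [55.31741333 66.45105998] 90.00416564941406
[659.608 174.785  -2.798   1.001] lens [629.1 163.9 140.5] d [-0.508 -0.182  0.842] el 57.3 az -160.3
[[-1.26, -0.15], [-0.89, -1.74], [1.62, -0.39], [-1.03, 0.11], [-0.06, 0.35], [0.39, -0.48], [-0.31, -5.48]]
sd [1.8   1.08  0.046 0.029]
```

```bash
sed -i 's/np.ones((15,15))/cv2.getStructuringElement(cv2.MORPH_ELLIPSE,(41,41))/; s/x0,y0,x1,y1=270,95,345,170/x0,y0,x1,y1=270,95,345,170/' camfit.py
sed -i 's/^m=cv2.morphologyEx.*//; s/m=np.uint8((b.mean(2)>120)\(.*\)); m=cv2.morph/m=np.uint8((b.mean(2)>120)\1); yy,xx=np.mgrid[:450,:450]; m|=np.uint8(np.hypot(xx-216,yy-219)<110); m=cv2.morph/' camfit.py
python3 camfit.py
cat > fam.py <<'E'
from sim import *
import pickle
L,d=pickle.load(open("lens.pkl","rb"))
rng=np.random.default_rng(1)
for D in(93.3,130,170):
    P=L+D*d; best={}
    for k in range(30):
        x0=rng.uniform(LO[:6]+.1,HI[:6]-.1)
        f=lambda x:np.r_[(fk(np.r_[x,0],g)[0]-P)/5,(fk(np.r_[x,0],g)[1].apply([0,0,1])+d)*40]
        m=least_squares(f,x0,bounds=(LO[:6]+.08,HI[:6]-.08))
        if m.cost<.02: best[tuple(m.x.round(1))]=m.x
    print(D,[v.round(2).tolist() for v in best.values()][:6])
E
python3 fam.py
```

```text
ring wrist [309.58 132.91] [54.4272054  65.55837504] 91.20317840576172
[659.668 174.796  -2.796   0.985] lens [628.5 163.6 140. ] d [-0.52  -0.187  0.833] el 56.4 az -160.2
[[-1.24, -0.22], [-0.74, -1.43], [1.35, -0.18], [-1.0, 0.11], [-0.06, 0.34], [0.4, -0.49], [0.14, -5.01]]
sd [1.473 1.766 0.059 0.026]
93.3 [[0.43, 0.62, -1.02, 2.23, 1.77, 0.49], [0.47, 0.65, -1.1, 2.23, 1.76, 0.55], [0.46, 0.65, -1.09, 2.23, 1.76, 0.55], [0.37, 0.56, -0.9, 2.23, 1.81, 0.4], [0.31, 0.53, -0.8, 2.23, 1.85, 0.33], [0.49, 0.68, -1.14, 2.23, 1.75, 0.59]]
130 [[0.54, 0.57, -1.16, 2.24, 1.62, 0.52], [0.4, 0.46, -0.88, 2.24, 1.63, 0.31], [0.49, 0.52, -1.05, 2.24, 1.62, 0.43], [0.44, 0.48, -0.96, 2.24, 1.62, 0.36], [0.53, 0.57, -1.15, 2.24, 1.62, 0.5]]
170 [[0.59, 0.43, -1.13, 2.24, 1.39, 0.39], [0.53, 0.38, -1.02, 2.24, 1.34, 0.31], [0.61, 0.44, -1.17, 2.24, 1.4, 0.41]]
```

```bash
python3 - <<'E'
s=open('camfit.py').read()
i=s.index("x0,y0,x1,y1"); j=s.index("def f(v")
new='''x0,y0=288,114; b=cv2.resize(im[y0:y0+36,x0:x0+36],None,fx=6,fy=6,interpolation=2).astype(int).mean(2)
cs,_=cv2.findContours(np.uint8(b<115),0,1); cs=[k for k in cs if cv2.pointPolygonTest(k,(108,108),False)>=0]
e=cv2.fitEllipse(cs[0]); c0=(np.array(e[0])+.5)/6-.5+[x0,y0]; print("lens wrist",c0.round(2),np.array(e[1])/6)
e=(0,(54*6,54.6*6))
'''
open('camfit.py','w').write(s[:i]+new+s[j:].replace("*.5)\n    return","*.3)\n    return"))
E
python3 camfit.py; python3 fam.py; cat > path.py <<'E'
from sim import *
import pickle,sys
L,d=pickle.load(open("lens.pkl","rb")); D=float(sys.argv[1]); n=int(sys.argv[2]); tgt=np.array(eval(sys.argv[3]))
p0,r0,s=cur(); q=np.array(s["qpos"]); p,r=fk(q,g); off=p0-p
poses=[(p0,r0)]
for i in range(n):
    for _ in range(5):
        dq=(tgt-q[:6])/((n-i)*5-_) ; nul=np.linalg.svd(jac(q))[2][-1]
        d7=-(nul[:6]@dq)/nul[6]; q=q+np.r_[dq,np.clip(d7,-.06,.06)]
    p,r=fk(q,g); poses.append((p+off,r))
print("end q",q.round(2),"sim minnorm", end=' ')
qq=np.array(s["qpos"])
for p,r in poses[1:]: qq,a,b=track(qq,p-off,r)
print(qq.round(2),a,b)
for (a,b),(c,e) in zip(poses,poses[1:]): print(np.r_[np.degrees((b.inv()*e).as_rotvec()).round(1),(b.inv().apply(c-a)/1000).round(4)].tolist())
print("dist of base to lens along path",[round(float(np.linalg.norm(p+r.apply([0,0,23.3])-L))) for p,r in poses])
E

```

```text
lens wrist [305.54 132.73] [25.57642365 25.99900055]
[660.413 174.984  -2.795   0.924] lens [626.4 162.7 137.9] d [-0.567 -0.204  0.798] el 53.0 az -160.2
[[-0.21, -0.14], [-0.27, -0.47], [0.55, 0.59], [-0.67, 0.13], [-0.09, 0.21], [0.58, -0.52], [0.17, 0.31]]
sd [1.71  1.766 0.055 0.028]
93.3 [[0.41, 0.6, -0.96, 2.3, 2.09, 0.49], [0.49, 0.7, -1.14, 2.3, 1.98, 0.63], [0.31, 0.54, -0.79, 2.3, 2.24, 0.39], [0.33, 0.56, -0.83, 2.3, 2.2, 0.41], [0.27, 0.52, -0.72, 2.3, 2.31, 0.35], [-0.65, 0.49, 0.6, 2.3, 4.15, 0.45]]
130 [[0.55, 0.59, -1.17, 2.32, 1.89, 0.54], [0.43, 0.48, -0.92, 2.32, 2.05, 0.37], [0.39, 0.46, -0.86, 2.32, 2.1, 0.33], [0.5, 0.54, -1.06, 2.32, 1.95, 0.46], [0.42, 0.48, -0.91, 2.32, 2.05, 0.36], [0.44, 0.49, -0.95, 2.32, 2.02, 0.38]]
170 [[0.56, 0.4, -1.05, 2.33, 1.82, 0.32], [0.62, 0.45, -1.17, 2.33, 1.77, 0.4], [0.6, 0.43, -1.13, 2.33, 1.78, 0.37]]
```

```bash
python3 path.py 130 12 "[.46,.51,-.98,2.32,2.0,.41]"
```

```text
end q [ 0.46  0.51 -0.98  2.32  2.    0.41  0.05] sim minnorm [ 0.45  0.5  -0.96  2.32  2.01  0.4   0.04] 0.0007300418185270127 2.6481580522836724e-05
[0.8, -1.3, -11.9, 0.001, -0.0042, 0.006]
[0.3, 0.1, -12.1, 0.0018, -0.0028, 0.0058]
[0.1, 0.0, -12.6, 0.002, -0.0012, 0.0057]
[-0.1, -0.0, -13.4, 0.0018, 0.0003, 0.0055]
[-0.3, -0.2, -14.9, 0.0012, 0.0017, 0.0053]
[-0.3, -0.4, -18.7, -0.0, 0.0029, 0.0051]
[-0.3, -0.7, -22.0, -0.0018, 0.0034, 0.0048]
[-0.3, -0.9, 11.0, -0.0041, 0.0029, 0.0046]
[-0.5, -1.0, 0.6, -0.0043, 0.0044, 0.0044]
[-0.6, -1.2, -3.4, -0.0051, 0.0052, 0.0041]
[-0.6, -1.4, -4.9, -0.0063, 0.0057, 0.0039]
[-0.6, -1.6, -5.7, -0.0075, 0.006, 0.0036]
dist of base to lens along path [171, 166, 161, 156, 151, 145, 140, 133, 127, 121, 114, 109, 104]
```

carry_out:
  deltas: [0.5,-0.5,-10,0.001,-0.004,0.005,1,0.3,0,-10,0.0015,-0.003,0.005,1,0,0,-10,0.002,-0.002,0.005,1,0,0,-10,0.002,-0.001,0.004,1,0,0,-10,0.0018,0,0.004,1,0,0,-10,0.0015,0.001,0.004,1,0,0,-10,0.001,0.002,0.003,1,0,0,-10,0,0.003,0.003,1,0,0,0,0,0,0,1]

```text
clock: 13.58
eef_pos: [528.1, 96.1, 246.6]
tool_rot: [3.12, 0.529, -2.972]
force: [0.3, 0.3, 0.1]
width: 21.5
gripper_force: 59.1
```

```bash
python3 - <<'E'
from kin import *
p,r,s=cur(); print(np.round(s["qpos"],2),s["gripper_force"],s["width"],r.as_matrix().round(3).tolist())
E
python3 path.py 130 12 "[.46,.51,-.98,2.32,2.0,.41]"
```

```text
[ 0.4   0.38 -0.84  2.28  1.44  0.34  0.08] 59.119277000427246 21.533784084950952 [[-0.851, -0.179, 0.494], [-0.145, 0.984, 0.106], [-0.505, 0.019, -0.863]]
end q [ 0.46  0.51 -0.98  2.32  2.    0.41  0.24] sim minnorm [ 0.45  0.51 -0.97  2.32  2.01  0.4   0.23] 0.00010519869655714399 3.7112691124315435e-06
[1.1, -0.2, -12.1, -0.0009, 0.0013, 0.0028]
[-0.1, -0.4, -16.6, -0.0015, 0.0013, 0.0027]
[0.0, -0.5, -19.8, -0.0021, 0.001, 0.0026]
[0.0, -0.6, 14.2, -0.0026, 0.0002, 0.0025]
[-0.1, -0.6, 5.9, -0.0028, 0.001, 0.0024]
[-0.2, -0.7, 1.4, -0.0029, 0.0014, 0.0023]
[-0.2, -0.7, -0.4, -0.0032, 0.0017, 0.0023]
[-0.2, -0.8, -1.4, -0.0035, 0.0018, 0.0022]
[-0.2, -0.8, -2.0, -0.0038, 0.0019, 0.0021]
[-0.2, -0.9, -2.5, -0.0041, 0.002, 0.002]
[-0.2, -0.9, -2.8, -0.0045, 0.002, 0.0019]
[-0.2, -1.0, -3.0, -0.0048, 0.002, 0.0018]
dist of base to lens along path [140, 137, 133, 130, 126, 123, 120, 116, 113, 110, 107, 104, 102]
```

```bash
python3 - <<'E'
from sim import *
import pickle
L,d=pickle.load(open("lens.pkl","rb")); p0,r0,s=cur(); q=np.array(s["qpos"])
off=p0-fk(q,g)[0]
def tgt(sp):
    r=r0*Ro.from_euler('z',np.radians(sp)); z=r.apply([0,0,1]); a=np.cross(z,-d); return Ro.from_rotvec(a/np.linalg.norm(a)*np.arcsin(np.linalg.norm(a)))*r
for sp in(0,-15,-30,-45,-60):
    a=run(q,L+130*d-off,tgt(sp)); b=run(a[0],L+93.3*d-off,tgt(sp)); print(sp,a[0].round(2),a[1:],b[0].round(2),b[3])
plan(L+130*d,tgt(-30),6)
E
```

```text
0 [ 0.46  0.49 -0.97  2.32  2.    0.39 -0.44] (np.float64(0.00020864351794648169), np.float64(6.941737904735414e-06), np.float64(0.07456936062070876)) [ 0.42  0.6  -0.97  2.3   2.07  0.49 -0.49] 0.14996320573275268
-15 [ 0.45  0.48 -0.94  2.32  2.02  0.37 -0.2 ] (np.float64(7.702743956218658e-05), np.float64(2.5817131483902883e-06), np.float64(0.08235763778336527)) [ 0.41  0.59 -0.95  2.3   2.09  0.47 -0.25] 0.14988515240948042
-30 [ 0.43  0.47 -0.91  2.32  2.04  0.35  0.03] (np.float64(6.915016912093712e-05), np.float64(2.4897075970088735e-06), np.float64(0.08980282697074851)) [ 0.39  0.58 -0.92  2.3   2.11  0.46 -0.01] 0.13283341410614982
-45 [ 0.41  0.46 -0.88  2.32  2.07  0.33  0.26] (np.float64(0.00022047881342273585), np.float64(8.006982742980334e-06), np.float64(0.09664523824906632)) [ 0.37  0.57 -0.89  2.3   2.14  0.44  0.22] 0.11311652504479822
-60 [ 0.38  0.45 -0.84  2.32  2.11  0.31  0.49] (np.float64(0.00036337941438925787), np.float64(1.3487673675400614e-05), np.float64(0.08340287287315337)) [ 0.35  0.56 -0.85  2.3   2.17  0.42  0.45] 0.0929825694737493
[-0.52, -1.23, -4.99, -0.0041, 0.0058, 0.0035]
[-0.52, -1.23, -4.99, -0.0045, 0.0054, 0.0036]
[-0.52, -1.23, -4.99, -0.0049, 0.005, 0.0037]
[-0.52, -1.23, -4.99, -0.0052, 0.0045, 0.0039]
[-0.52, -1.23, -4.99, -0.0055, 0.004, 0.004]
[-0.52, -1.23, -4.99, -0.0057, 0.0035, 0.0042]
```

```bash
cat >> kin.py <<'E'
import pickle
def align(r,d):
    z=r.apply([0,0,1]); a=np.cross(z,-d); n=np.linalg.norm(a); return Ro.from_rotvec(a/n*np.arcsin(n))*r
E
python3 - <<'E'
from kin import *
L,d=pickle.load(open("lens.pkl","rb")); p,r,s=cur(); plan(L+130*d,align(r,d),5)
E
```

```text
[-0.98, -1.25, -0.0, -0.0049, 0.007, 0.0041]
[-0.98, -1.25, -0.0, -0.0048, 0.0069, 0.0044]
[-0.98, -1.25, -0.0, -0.0047, 0.0068, 0.0046]
[-0.98, -1.25, -0.0, -0.0046, 0.0068, 0.0048]
[-0.98, -1.25, -0.0, -0.0045, 0.0067, 0.005]
```

carry_out:
  deltas: [-1,-1.25,0,-0.0049,0.007,0.0041,1,-1,-1.25,0,-0.0048,0.0069,0.0044,1,-1,-1.25,0,-0.0047,0.0068,0.0046,1,-1,-1.25,0,-0.0046,0.0068,0.0048,1,-1,-1.25,0,-0.0045,0.0067,0.005,1,0,0,0,0,0,0,1,0,0,0,0,0,0,1]

```text
clock: 14.45
eef_pos: [552.6, 136.2, 241.8]
tool_rot: [3.029, 0.638, -2.98]
force: [-0.7, 0.4, 0.3]
width: 21.9
gripper_force: 59.0
```

```bash
python3 - <<'E'
from kin import *
L,d=pickle.load(open("lens.pkl","rb"))
p,r,s=cur(); c=ctrl.calibration("wrist"); im=ctrl.get_image("wrist")[...,::-1].copy(); cv2.imwrite("pics/w6.png",im); pickle.dump((c,p,r),open("w6.pkl","wb"))
print(p,L+130*d,(r.apply([0,0,1])+d).round(3),np.round(s["qpos"],2),s["width"],s["gripper_force"],s["clock"])
u=np.cross(d,[0,0,1]);u/=np.linalg.norm(u);w=np.cross(u,d); t=np.linspace(0,6.283,40)[:,None]
ring=wproj(L+28*(np.cos(t)*u+np.sin(t)*w),c)/.7; foot=wproj([L[0]-60*d[0],L[1]-60*d[1],0]+45*np.c_[np.cos(t),np.sin(t),0*t],c)/.7
base=wproj(p+r.apply(np.c_[12*np.cos(t),12*np.sin(t),0*t+23.3]),c)/.7
print("lens",wproj(L,c)[0],"size",np.ptp(ring,axis=0)*.7)
im=cv2.resize(im,(800,600),interpolation=2)
for P,col in((ring,(0,0,255)),(foot,(255,0,0)),(base,(0,255,255))): cv2.polylines(im,[np.int32(P.round())],True,col,1)
cv2.imwrite("pics/w6v.png",im)
E
```

```text
[552.55026646 136.16638459 241.84122196] [552.7774005  136.15055503 241.67891825] [-0.001  0.002 -0.   ] [ 0.44  0.48 -0.96  2.32  1.97  0.41 -0.42] 21.921694230811504 59.04902100563049 14.45
lens [274.45849835 194.06039918] size [63.79503824 61.45980676]
```

View pics/w6v.png

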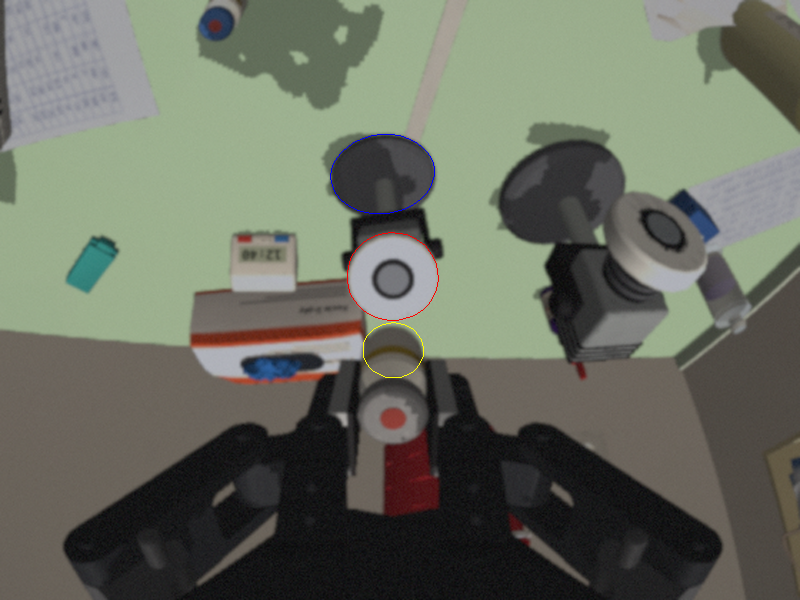

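The picture shows the vial in the gripper. The modelled ring (red), foot (blue) and vial base (yellow) outlines all lie on the real ones, with the lens at (393,278). I'll refine numerically from this view and then close in.

```bash
cat > fit2.py <<'E'
from kin import *
V=[pickle.load(open(f"w{k}.pkl","rb"))[0] for k in(5,6)]; I=[cv2.imread(f"pics/w{k}.png") for k in(5,6)]
L,d=pickle.load(open("lens.pkl","rb")); obs=[]
for c,im in zip(V,I):
    x0,y0=np.round(wproj(L,c)[0]).astype(int)-20
    b=cv2.resize(im[y0:y0+41,x0:x0+41],None,fx=6,fy=6,interpolation=2).astype(int).mean(2)
    cs,_=cv2.findContours(np.uint8(b<b[123-60:123+60,123-60:123+60].max()*.72),0,1); cs=[k for k in cs if cv2.pointPolygonTest(k,(123,123),False)>=0 ]
    e=cv2.fitEllipse(cs[0]); obs.append((np.array(e[0])+.5)/6-.5+[x0,y0]); print("lens obs",obs[-1].round(2),"pred",wproj(L,c)[0].round(2),np.array(e[1])/6)
# ring outer edge in w6 by radial gradient
c,im=V[1],cv2.GaussianBlur(I[1],(0,0),1).astype(float)
u0=obs[1]; E=[]
for a in np.radians(np.arange(0,360,6)):
    R=np.arange(24,40,.25); px=np.c_[u0[0]+R*np.cos(a),u0[1]+R*np.sin(a)].astype(np.float32)
    v=cv2.remap(im[...,0].astype(np.float32),px[:,0],px[:,1],1).ravel(); k=np.argmin(np.gradient(v)); 
    if np.gradient(v)[k]<-1.5: E.append((a,R[k]))
E=np.array(E); pts=np.c_[u0[0]+E[:,1]*np.cos(E[:,0]),u0[1]+E[:,1]*np.sin(E[:,0])]
print(len(E),np.median(E[:,1]))
def f(v,full=0):
    x,y,az,el=v[:4]; d=np.array([np.cos(el)*np.cos(az),np.cos(el)*np.sin(az),np.sin(el)]); L=np.array([x,y,90])+60*d; F=np.array([x,y,0.])
    u=np.cross(d,[0,0,1]);u/=np.linalg.norm(u);w=np.cross(u,d); t=np.linspace(0,2*np.pi,181)[:,None]
    ring=wproj(L+28*(np.cos(t)*u+np.sin(t)*w),c)-wproj(L,c)[0]
    an=np.arctan2(ring[:,1],ring[:,0]); o=np.argsort(an); rr=np.interp((E[:,0]+np.pi)%(2*np.pi)-np.pi,an[o],np.hypot(*ring.T)[o],period=2*np.pi)
    q=[wproj(L,V[0])[0]-obs[0],(wproj(L,V[1])[0]-obs[1]),proj("top",L)[0]-[206.75,192.83],proj("scene",L)[0]-[288.25,148.37],
       (wproj(F+[0,0,6],V[0])[0]-[271.6,118.3])*.5,(wproj(F,V[1])[0]-[382.5*.7,174*.7])*1.,(proj("scene",F+[0,0,6])[0]-[298.5,177])*.5,
       np.clip(rr-E[:,1],-3,3)*.15]
    return (np.concatenate(q),L,d) if full else np.concatenate(q)
m=least_squares(f,[660.4,175,-2.795,.924],loss='soft_l1',x_scale=[5,5,.1,.1]); r,L2,d2=f(m.x,1)
print("lens",L2.round(1),"d",d2.round(3),"el,az deg",np.degrees(m.x[[3,2]]).round(1),"sd",np.sqrt(np.diag(np.linalg.inv(m.jac.T@m.jac))).round(3)); print(r[:14].round(2),"ring rms",(r[14:]/.15).std().round(2))
print("change",(L2-L).round(1),np.degrees(np.arccos(d@d2)).round(2))
pickle.dump((L2,d2),open("lens2.pkl","wb"))
p,rt,s=cur(); print("offset to 93.3:"); plan(L2+93.3*d2,align(rt,d2),4)
E
python3 fit2.py
```

```text
lens obs [305.54 132.73] pred [305.33 132.59] [25.57642365 25.99900055]
lens obs [274.64 194.93] pred [274.46 194.06] [27.68230693 28.86037191]
60 30.75
lens [625.8 162.6 139.2] d [-0.536 -0.197  0.821] el,az deg [  55.2 -159.8] sd [1.434 1.145 0.037 0.021]
[ 0.06 -0.02 -0.01 -0.11 -0.31 -0.28  0.32  0.28 -1.25  0.02 -0.01  0.21
 -0.01 -0.3 ] ring rms 1.36
change [-0.6 -0.1  1.3] 2.19
offset to 93.3:
[0.06, 0.55, 0.0, -0.001, 0.0, 0.0089]
[0.06, 0.55, 0.0, -0.001, 0.0, 0.0089]
[0.06, 0.55, 0.0, -0.0011, 0.0001, 0.0089]
[0.06, 0.55, 0.0, -0.0012, 0.0001, 0.0089]
```

carry_out:
  deltas: [0.06,0.55,0,-0.001,0,0.0089,1,0.06,0.55,0,-0.001,0,0.0089,1,0.06,0.55,0,-0.0011,0,0.0089,1,0.06,0.55,0,-0.0012,0,0.0089,1,0,0,0,0,0,0,1,0,0,0,0,0,0,1]

```text
clock: 15.25
eef_pos: [575.4, 144.9, 215.5]
tool_rot: [3.036, 0.6, -2.972]
force: [-0.1, 1.2, 0.3]
width: 21.6
gripper_force: 59.1
```

```bash
cat > chk.py <<'E'
from kin import *
L,d=pickle.load(open("lens2.pkl","rb"))
p,r,s=cur(); c=ctrl.calibration("wrist"); im=ctrl.get_image("wrist")[...,::-1].copy(); cv2.imwrite("pics/w7.png",im)
b=p+r.apply([0,0,23.3])-L; print("base: along",b@d,"off-axis",np.linalg.norm(b-(b@d)*d),"tilt deg",np.degrees(np.arccos(-r.apply([0,0,1])@d)),s["clock"],s["width"],s["gripper_force"],np.round(s["qpos"],2),np.round(s["force"],1))
cap=wproj(p+r.apply([0,0,-24.7]),c)[0]; x,y=cap.round().astype(int); h=22; a=im[y-h:y+h,x-h:x+h].astype(float); m=np.clip(a[...,2]-a[...,:2].mean(2)-30,0,None); yy,xx=np.mgrid[-h:h,-h:h]
u=np.array([x+(m*xx).sum()/m.sum(),y+(m*yy).sum()/m.sum()]); print("cap pred",cap,"obs",u,(m>0).sum())
# septum in tool coordinates, at the predicted height
o,w=wray(u,c); o=r.inv().apply(o-p); w=r.inv().apply(w); print("septum in tool at z=-24.7:",(o+w*(-24.7-o[2])/w[2]).round(1),"on x=0 plane:",(o-w*o[0]/w[0]).round(1))
lp=wproj(L,c)[0]; print("lens pred",lp)
x0,y0=lp.round().astype(int)-24; bb=cv2.resize(im[y0:y0+49,x0:x0+49],None,fx=6,fy=6,interpolation=2).astype(int).mean(2)
cs,_=cv2.findContours(np.uint8(bb<bb.max()*.72),0,1)
for k in cs:
    if cv2.pointPolygonTest(k,(147,147),False)>=0: e=cv2.fitEllipse(k); print("lens obs",(np.array(e[0])+.5)/6-.5+[x0,y0],np.array(e[1])/6)
E
python3 chk.py
```

```text
base: along 69.77215535757541 off-axis 0.7782910297166387 tilt deg 0.1063931610660672 15.25 21.583680872563047 59.13550078868866 [ 0.36  0.55 -0.89  2.26  1.91  0.42 -0.34] [-0.1  1.2  0.3]
cap pred [275.15622636 291.99554906] obs [274.81175565 292.73470226] 231
septum in tool at z=-24.7: [ -0.4  -0.1 -24.7] on x=0 plane: [  0.   -0.1 -25.3]
lens pred [273.79709818 207.57600551]
lens obs [273.84572856 207.69697316] [32.60220083 34.01822408]
```

```bash
python3 - <<'E'
from cell import ctrl
print(ctrl.finish_job())
E
```

```text
the job is handed in; nothing more can be done
None
```

I handed the job in at about 15 s of the 51 s allowed. The cover is open against its stop, and the vial is held still with its base about 70 mm from the small camera's lens, within about 1 mm of centre and squarely facing it by my measurements (the lens's own direction is known to about 2°).

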